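# Open the sprung lid of the ink box

### The job

On the felt mat stands a wooden ink box with a hinged lid and a brass release tab sticking out of its front. Press the tab down with the fingertips so that the lid springs up by itself, take the hand off it, then push the lid up and back with the fingers until it rests fully open against its stop. Grasp and lift nothing: leave the box and all the other things on the desk where they stand.

Things in the scene. Friction and masses are not known exactly. Their poses are not given: they have to be found in the camera images.
- ink_box: Loose wooden box, 1.3 to 1.7 kg, 120 (x) by 150 (y) by 60 mm high, 68 with the shut lid; open inside, walls 8 mm, a dark inkstone inside up to 28 mm high. Origin at the centre of the underside, z up. Its -x side is the front (tab, towards the robot); the lid's hinge runs along the upper edge of the +x side. Neither shove nor lift it.
- tab (a joint): Angle of the brass release tab, a sprung rocker on the box front, pivot along box y, 66 mm in front of the box centre and 40 mm above its underside: 0 at rest, 0.4 rad fully pressed; frees the lid at about 0.2. Takes 1.3 N to start, 4.3 N to bottom. Above the pivot an upright ends in a hook over the lid's front edge, 24 mm wide, top 72.5 mm above the box's underside.
- tab_press (a point): The place to press down, on the upper face of the level tab plate (36 mm wide, 5 mm thick, sticking out 40 mm from the box front): 24 mm out from the tab's pivot, at rest 90 mm in front of the box centre, 42.5 mm above the box's underside. Moves with the tab, down about 10 mm at full press.
- lid (a joint): Angle of the lid: 0 shut (latched), about 0.75 rad when it has sprung up by itself, 1.57 upright, 1.9 fully open, leaning back against its stop. Pushed less far than upright it falls back to about 0.75 rad; from about 1.7 rad on it falls open by itself and stays there. Less than 1 N at the edge moves it.
- lid_hinge (a point): Point on the lid's hinge axis, half-way along: 60 mm behind the box centre (box +x), 60 mm above the box's underside. Fixed to the box. The axis runs along the box's y.
- lid_edge (a point): Middle of the lid's lower front edge, 120 mm from the hinge axis, on the underside. The lid is a flat wooden plate, 120 by 150 by 8 mm, about 90 g; its underside lies in the plane through the hinge axis. Moves with the lid.
- seal: Bystander: upright stone seal, 30 by 30 by 64 mm high with a round knob on top; beside the box. Origin under its centre.
- ink_dish: Bystander: round black dish, 72 mm across, 20 mm high, with a short flat handle 59 mm out to its -x side; beside the box. Origin under its centre.
- ink_stick: Bystander: black bar lying flat, 80 by 22 by 12 mm, left of the box. Origin under its centre.
- brush: Bystander: writing brush lying flat, 204 mm long (own x, from -90 to +114 mm), 10 mm thick, right of the box. Origin on its axis line, at the underside.
- paperweight: Bystander: dark metal bar, 26 by 170 (y) by 18 mm high, behind the box. Origin under its centre.
- phone: Bystander: black telephone lying flat, 155 (x) by 75 by 9 mm, far left. Origin under its centre.
- water_pot: Bystander: round blue porcelain pot, 80 mm across, 62 mm high, far right. Origin under its centre.
There are look-alikes about, which are no part of the job. Several things have the shape of the ink_box; the one meant has the colours described above.

How it is judged (in metres and radians):
On the way, in this order (a step that is already met when the one before it is completed fails the run):
1. the lid, released by the tab, stands sprung up by itself with nothing touching lid or tab (value of joint lid between 0.55 and 1 rad and value of joint tab below 0.1 rad and contact force between ink_box and the fingers below 0.05 N and contact force between ink_box and the arm below 0.05 N), for 0.1 s.
2. the lid is pushed fully open (value of joint lid above 1.8 rad), for 0.2 s.
At the end, for the whole second after the job is handed in: The lid rests open against its stop (joint above 1.8 of 1.9 rad, still), the tab has sprung back (below 0.1 rad), the box stands level within 30 mm of where it was, the seal is upright, and every bystander lies within 25 mm of where it was (value of joint lid above 1.8 rad and velocity of joint lid below 0.1 rad/s and value of joint tab below 0.1 rad and distance of ink_box from where it was at the start of the episode below 0.03 m and angle between ink_box's own z axis and vertical below 0.05 rad and angle between seal's own z axis and vertical below 0.1 rad and distance of each of seal, ink_dish, ink_stick, brush, paperweight, phone, water_pot from where it was at the start of the episode below 0.025 m); the robot touches nothing.
It fails at once if the box is lifted or tipped (underside 10 mm up, or 0.15 rad) (height (world z) of ink_box above 0.013 m or angle between ink_box's own z axis and vertical above 0.15 rad).
It fails at once if the box is shoved more than 30 mm (distance of ink_box from where it was at the start of the episode above 0.03 m).
It fails at once if another thing is moved more than 25 mm or lifted (distance of any of seal, ink_dish, ink_stick, brush, paperweight, phone, water_pot from where it was at the start of the episode above 0.025 m or height (world z) of any of seal, ink_dish, ink_stick, brush, paperweight, phone, water_pot above 0.015 m).
It fails at once if the seal is knocked over (angle between seal's own z axis and vertical above 0.5 rad).
It also fails if it takes over 42 s, if anything falls off the work surface, if the arm or the gripper's body presses on something with over 40 N, if the wrist force passes 120 N, or if a joint passes its speed limit or range.

### The arm

A 7-joint arm with a two-finger parallel gripper is mounted at the origin on the work surface. World frame = base frame: x ahead of the robot, y to its left, z up, the work surface at z = 0. Lengths are in m, angles in degrees, forces in N, time in s.
With the tool pointing down it reaches from about 0.4 to 0.925 m from the base axis. Payload 5.6 kg.
Tool frame: the origin (TCP) lies between the finger pads; the fingertips stand 22 mm ahead of it and the grasp point (between the pads) lies 3 mm ahead of it; z points along the fingers, y is the line along which they close (so a half turn about z gives the same grasp; the last joint's range is limited). The gripper opens to 85 mm and grips with 20 to 120 N. Pads are 22 mm wide; open, the fingers measure 114 mm over their backs; the gripper's body (76 mm by 85 mm) begins 54 mm behind the grasp point. The pads swing forward as they close: fully open they stand 13 mm farther back than shut.
Start: joints at [-78.61, 26.786, -0.665, 91.828, 0.344, 61.387, -3.226], TCP at [0.156, 0.631, 0.253] pointing down, gripper open.
Joint ranges: [-144.91, 144.91], [-17.63, 115.5], [-89.93, 88.59], [15.96, 139.68], [-74.01, 254.01], [8.47, 105.57], [-167.45, 167.45]. Speed limits (degrees/s): [147.25, 147.25, 180, 180, 180, 180, 180].

### API

Orientations are given as [roll, pitch, yaw] about the fixed x, y, z axes, in that order (R = Rz(yaw) Ry(pitch) Rx(roll)).
In Python, from rig import readout, optics, env gives the robot as it stands.
- The arm moves only by the shell command python3 -m creep 'ROWS' [FORCE]. ROWS is JSON, a list of rows, each a list of 3 entries, a list of its own where there are three numbers: the shift along the tool's x, y, z in m, then the turn, a rotation vector about the tool's x, y, z in degrees, then the finger opening in m, from 0 to 0.0854. A call has 1 to 5 rows; each row is the pose to reach, as a shift and turn from the pose commanded when the call began, along the tool's axes at that moment; what a row does not reach only later rows make up. A row lasts 1/8 s, in which the tool goes at most 62.5 mm and 10.7 degrees, less where a joint would pass 70% of its speed; a pose out of reach is approached as far as the arm can. A call with a gripper value outside its range is refused whole. The fingers move at their own pace and stop on an object; FORCE is the grip in N (left out, the last holds). Time passes only in rows, so rows that repeat a pose let the fingers close. It gives the time, the measured TCP pose, the force, the opening and the grip force at its end, in the units of the state.
- readout.observe(): the state, without advancing time (a new reading comes with each control period).
- optics.grab_frame(name): name is "side" or "top" or "wrist"; returns a dict with "color" (384x512x3 uint8, red, green, blue), "z_map" (384x512 float32, m along the optical axis (not along the pixel's ray), 0 where there is no reading), "fovy" (degrees; the focal length in pixels is half the picture's height over the tangent of half this angle, whatever the lens; pixels are square), "cx", "cy" (the principal point, pixels), "k1" (the pictures are not rectified: a ray, as slopes to the right and down, at radius r is drawn at 1 + k1 r^2 times it, then the intrinsics apply), "rvec" (rotation vector, rad) and "tvec" (3), from world to camera coordinates, as OpenCV has them; the wrist camera has in their place "T_tool_cam" (4x4, takes a point from camera to tool coordinates, whose origin is the TCP and whose axes are the flange's). Camera axes: x right, y down, z forward; pixel columns grow to the right and rows downward; lengths in m; the calibration is good to about 2 mm. A picture is of the moment at which its call begins: read the wrist's pose just before it.
- env.sign_off(): hands the job in; it is judged then, once.
The state is a dict: "time": time; "joint_positions": joint angles; "dq": joint speeds; "joint_efforts": joint torques, N m; "position": TCP position; "ee_rot": TCP orientation; "wrist_force": force on the tool from outside, world axes, zero at the start; "moment": the same for the moment, N m; "width": finger opening in m; "grasp_force": force on a finger pad.
Only numpy, scipy, OpenCV 4.12 (cv2) and the standard library are available. Lean on these libraries where they do the work, as an engineer would, in place of code of your own. Each camera call takes 0.05 s, during which the arm holds its last target. There are 200 camera calls.

## Working session

There is one attempt and no reset: what is moved stays moved. The work goes in short steps, Python scripts to look and compute and a shell command to move; the robot and the scene stay as the last step left them, time stands still between calls to the robot, and variables do not carry over. Pictures are saved under pics/ and viewed, at most 10 in all, crops included, and the job is handed in when it is done.

```bash
ls; mkdir -p pics
cat > h.py <<'E'
import numpy as np, cv2
from rig import readout, optics, env
from scipy.spatial.transform import Rotation as R
def cam(f):
    h,w=f["color"].shape[:2]; fl=h/2/np.tan(np.radians(f["fovy"]/2)); return fl
def T_wc(f,s=None):
    T=np.eye(4)
    if "rvec" in f:
        Rm=R.from_rotvec(np.ravel(f["rvec"])).as_matrix(); T[:3,:3]=Rm.T; T[:3,3]=-Rm.T@np.ravel(f["tvec"]); return T
    T[:3,:3]=R.from_euler('xyz',s["ee_rot"],degrees=True).as_matrix(); T[:3,3]=s["position"]; return T@f["T_tool_cam"]
def rays(f,uv):
    fl=cam(f); uv=np.atleast_2d(uv).astype(float); d=(uv-[f["cx"],f["cy"]])/fl; p=d.copy()
    for _ in range(20): p=d/(1+f["k1"]*(p**2).sum(1,keepdims=True))
    return np.c_[p,np.ones(len(p))]
def plane(f,uv,z,s=None):
    T=T_wc(f,s); r=rays(f,uv)@T[:3,:3].T; o=T[:3,3]; return o+r*((z-o[2])/r[:,2])[:,None]
def cloud(f,s=None):
    h,w=f["z_map"].shape; v,u=np.mgrid[:h,:w]; r=rays(f,np.c_[u.ravel(),v.ravel()])*f["z_map"].reshape(-1,1)
    T=T_wc(f,s); P=(r@T[:3,:3].T+T[:3,3]).reshape(h,w,3); P[f["z_map"]==0]=np.nan; return P
def save(n,c): cv2.imwrite(f"pics/{n}.png",c[...,::-1])
E
python3 - <<'E'
from h import *
print(readout.observe())
fs={n:optics.grab_frame(n) for n in("side","top")}
for n,f in fs.items(): save(n,f["color"]); np.save(n+".npy",f,allow_pickle=True); print(n,T_wc(f)[:3,3],f["fovy"],f["k1"])
E
```

```text
pics
{'time': 0.0, 'joint_positions': array([-78.60974658,  26.83810858,  -0.66452479,  91.88151828,
         0.34443386,  61.38625192,  -3.22565825]), 'dq': array([ 0.04129123,  0.07718051,  0.073597  ,  0.00453358, -0.02022675,
        0.06725326,  0.05140695]), 'joint_efforts': array([ 1.81688406e-04, -5.32391989e+01,  2.18456110e-02, -2.51307392e+01,
        1.15065815e-02,  7.64419092e-03, -1.20721076e-06]), 'position': array([0.15558562, 0.63056512, 0.2523101 ]), 'ee_rot': array([-1.79896384e+02,  7.90190250e-03,  1.66142545e+02]), 'wrist_force': array([-0.46522137,  0.09931903, -0.47759655]), 'moment': array([-0.03080104, -0.03962452,  0.02305202]), 'grasp_force': 0.0, 'width': 0.08538301717302592}
side [-0.0337478   0.67266204  1.19405405] 47.89047201593413 -0.14966515117464754
top [0.39315133 0.00903474 1.38581509] 48.29494186551987 -0.05710420554589923
```

View pics/top.png

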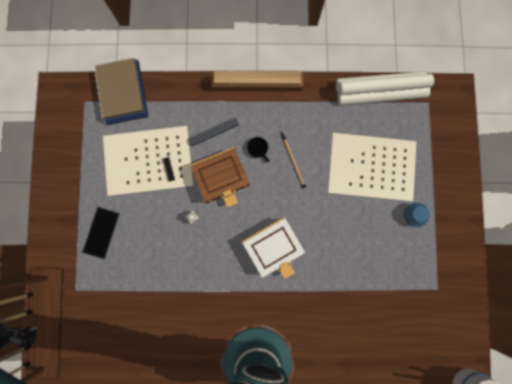

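View pics/side.png

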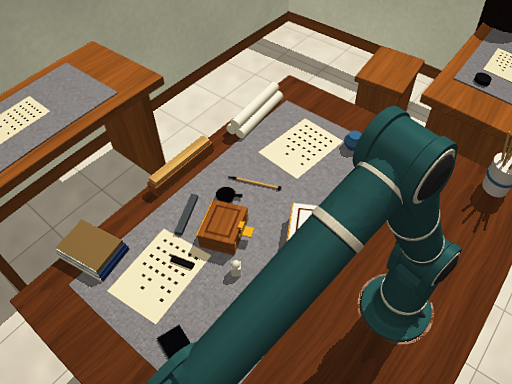

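Candidates for the ink box: the brown wooden box at top (220,174) with its tab at (230,199), the white look-alike at (273,247) with its tab at (287,270), and the book stack at (121,90). The brown wooden one fits the description. The seal is at (191,216), the dish at (258,147), the stick at (169,169), the brush at (293,160) and the paperweight at (214,131).

Run:
```python
from h import *
f=np.load("top.npy",allow_pickle=True).item(); P=cloud(f); c=f["color"]
hsv=cv2.cvtColor(c,cv2.COLOR_RGB2HSV)
reg=np.zeros(c.shape[:2],bool); reg[135:215,175:265]=1
br=reg&(P[...,2]>.055)&(P[...,2]<.085)&(hsv[...,1]>90)
m=cv2.morphologyEx(br.astype(np.uint8),cv2.MORPH_OPEN,np.ones((5,5)))
n,l,st,ce=cv2.connectedComponentsWithStats(m); i=1+np.argmax(st[1:,4])
p=P[l==i]; print("lid z",np.median(p[:,2]))
rc=cv2.minAreaRect(p[:,:2].astype(np.float32)); print("lid rect",rc)
tb=reg&(hsv[...,0]>12)&(hsv[...,0]<25)&(hsv[...,1]>130)&(hsv[...,2]>170)
v,u=np.nonzero(tb); print("tab px",len(u),u.mean(),v.mean(),"z",np.median(P[tb][:,2]), P[tb].mean(0), plane(f,[[u.mean(),v.mean()]],.0425))
print("seal",P[210:222,184:198][P[210:222,184:198][...,2]>.03].mean(0))
print("dish",plane(f,[[258,147]],.02),"stick",plane(f,[[169,169]],.01),"brush",plane(f,[[283,133],[304,187]],.008),"pw",plane(f,[[190,142],[238,123]],.018))
cv2.imwrite("pics/crop.png",cv2.resize(c[130:230,170:290][...,::-1],None,fx=6,fy=6,interpolation=cv2.INTER_CUBIC))
```

```text
lid z 0.07228769626496556
lid rect ((0.5811405777931213, 0.11713621020317078), (0.13699199259281158, 0.14907051622867584), 22.3487606048584)
tab px 128 229.265625 197.8984375 z 0.04766257280633379 [0.51088529 0.08738983 0.05407612] [[0.51199397 0.08810883 0.0425    ]]
seal [0.45279577 0.20397863 0.05709617]
dish [[ 0.67989158 -0.0025355   0.02      ]] stick [[0.60895998 0.28671518 0.01      ]] brush [[ 0.72957619 -0.0850149   0.008     ]
 [ 0.55056828 -0.1518289   0.008     ]] pw [[0.69671004 0.2189215  0.018     ]
 [0.76037435 0.06296114 0.018     ]]
```

View pics/crop.png

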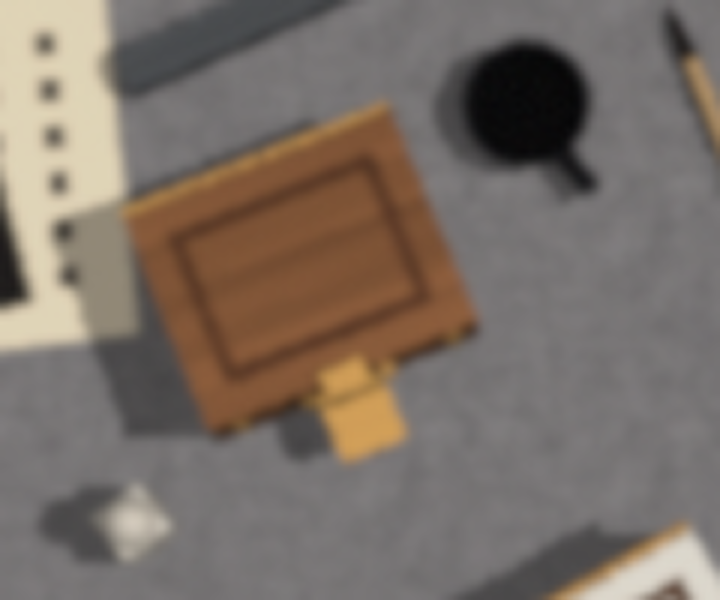

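The crop confirms it: brown lid, brass hinge strip at the far edge and an orange-brass tab at crop (365,425). The box yaw is about +22°. Next I work out the box pose and the first approach.

```bash
cat >> h.py <<'E'
def goal(box,yaw,bx,bz,tilt,by=0,tip=True):
    """pose with the fingertips (22 mm ahead of TCP) at box coords; tips tilted forward"""
    Rb=R.from_euler('z',yaw,degrees=True)
    Rt=Rb*R.from_euler('y',-tilt,degrees=True)*R.from_euler('xyz',[180,0,180],degrees=True)
    p=np.r_[box,0]+Rb.apply([bx,by,bz])
    return p-Rt.apply([0,0,.022*tip]),Rt
def step(p,Rt):
    s=readout.observe(); Rc=R.from_euler('xyz',s["ee_rot"],degrees=True)
    d=Rc.inv().apply(p-s["position"]); w=np.degrees((Rc.inv()*Rt).as_rotvec())
    print("t",round(s["time"],2),"pos",s["position"].round(4),"F",s["wrist_force"].round(1),"goal",p.round(4),"zaxis",Rt.apply([0,0,1]).round(2)); print("shift",d.round(4),"turn",w.round(1),"|d|",np.linalg.norm(d).round(3),"|w|",np.linalg.norm(w).round(1))
E
python3 - <<'E'
from h import *
f=np.load("top.npy",allow_pickle=True).item()
q=np.array([[128,210],[385,105],[475,325],[215,430]])/6+[170,130]-.42
c=plane(f,q,.068)[:,:2]; print(c.round(4),"sides",[np.linalg.norm(c[i]-c[i-1]).round(3) for i in range(4)])
ctr=c.mean(0); x=(c[0]+c[1]-c[2]-c[3]); yaw=np.degrees(np.arctan2(x[1],x[0])); print(ctr,yaw)
t=plane(f,np.array([[348,462],[408,437]])/6+[170,130]-.42,.0425)[:,:2]; 
print("tab end dist",np.linalg.norm(t.mean(0)-ctr), "dir",np.degrees(np.arctan2(*(ctr-t.mean(0))[::-1])))
p,Rt=goal(ctr,yaw,-.12,.16,20); step(p,Rt)
E
```

```text
[[0.6138 0.2069]
 [0.6695 0.0739]
 [0.5538 0.0266]
 [0.4993 0.1601]] sides [np.float64(0.124), np.float64(0.144), np.float64(0.125), np.float64(0.144)]
[0.58409508 0.11686444] 22.244276744287415
tab end dist 0.10086587588929805 dir 22.946410797185905
t 0.1 pos [0.1556 0.6306 0.2524] F [ 0.   0.2 -0.4] goal [0.4661 0.0686 0.1807] zaxis [ 0.32  0.13 -0.94]
shift [-0.436  -0.4712  0.0726] turn [ -6.4 -19.4 -35.7] |d| 0.646 |w| 41.1
```

```bash
python3 -m creep '[[[-0.436,-0.471,0.02],[-6.4,-19.4,-35.7],0],[[-0.436,-0.471,0.02],[-6.4,-19.4,-35.7],0],[[-0.436,-0.471,0.02],[-6.4,-19.4,-35.7],0],[[-0.436,-0.471,0.02],[-6.4,-19.4,-35.7],0],[[-0.436,-0.471,0.02],[-6.4,-19.4,-35.7],0]]'
cat > g.py <<'E'
import sys
from h import *
a=[float(x) for x in sys.argv[1:]]
step(*goal([.5841,.1169],22.4,*a))
E
python3 g.py -.12 .2 20
```

```text
time: 0.72
position: [0.3063, 0.3551, 0.2429]
ee_rot: [180.0, 20.1, -157.6]
wrist_force: [1.4, 0.3, 1.5]
width: 0.0
grasp_force: 0.0
t 0.72 pos [0.3063 0.3551 0.2429] F [1.4 0.3 1.5] goal [0.4662 0.0683 0.2207] zaxis [ 0.32  0.13 -0.94]
shift [-0.0286 -0.3261  0.0341] turn [ 0.   0.1 -0. ] |d| 0.329 |w| 0.1
```

```bash
python3 -m creep '[[[-0.028,-0.326,0.034],[0,0,0],0],[[-0.028,-0.326,0.034],[0,0,0],0],[[-0.028,-0.326,0.034],[0,0,0],0],[[-0.028,-0.326,0.034],[0,0,0],0],[[-0.028,-0.326,0.034],[0,0,0],0]]'
python3 -m creep '[[[0,0,0],[0,0,0],0],[[0,0,0],[0,0,0],0]]'
python3 g.py -.12 .2 20
python3 - <<'E'
from h import *
s=readout.observe(); f=optics.grab_frame("wrist"); f["s"]=s; np.save("w1.npy",f,allow_pickle=True); save("w1",f["color"])
E
```

```text
time: 1.35
position: [0.4496, 0.0989, 0.223]
ee_rot: [179.8, 20.0, -157.9]
wrist_force: [0.6, 0.9, 0.6]
width: -0.0002
grasp_force: 0.0
time: 1.6
position: [0.4485, 0.1011, 0.2226]
ee_rot: [179.8, 19.9, -157.8]
wrist_force: [-0.4, -0.3, 0.1]
width: -0.0004
grasp_force: 0.0
t 1.6 pos [0.4485 0.1011 0.2226] F [-0.4 -0.3  0.1] goal [0.4662 0.0683 0.2207] zaxis [ 0.32  0.13 -0.94]
shift [-0.0031 -0.037   0.0031] turn [ 0.1 -0.1 -0.2] |d| 0.037 |w| 0.2
```

View pics/w1.png

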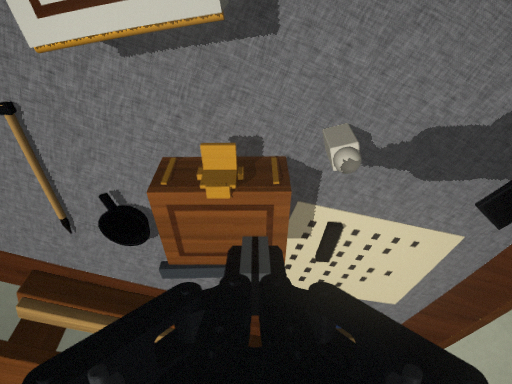

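The wrist view shows the tab plate's outer edge at (202–236,144), the hook at (218,190) and the lid's front edge at row ~192, from x=150 to 290. The closed fingers are at (257,245).

```bash
python3 - <<'E'
from h import *
f=np.load("w1.npy",allow_pickle=True).item(); s=f["s"]
Rb=R.from_euler('z',22.4,degrees=True)
def b(uv,z): 
    p=plane(f,uv,z,s); p[:,:2]-=[.5841,.1169]; return Rb.inv().apply(p).round(4)
print("tab out edge",b([[202,144],[236,144]],.0425)); print("lid front corners",b([[151,194],[290,191]],.068))
print("lid back", b([[165,263]],.068))
print("tips tool->px depth", )
P=cloud(f,s); print(P[155,218],P[160,218], P[215,190])
E
python3 g.py -.12 .1 20;python3 g.py -.094 .06 20
```

```text
tab out edge [[-0.1001 -0.0157  0.0425]
 [-0.0999  0.0189  0.0425]]
lid front corners [[-0.0555 -0.071   0.068 ]
 [-0.0589  0.0743  0.068 ]]
lid back [[ 0.0602 -0.0789  0.068 ]]
tips tool->px depth
[0.50241309 0.08312826 0.0448993 ] [0.50891148 0.08512501 0.04388686] [0.57138866 0.07559444 0.07040278]
t 1.65 pos [0.4484 0.1017 0.2227] F [ 0.1 -0.5  0.7] goal [0.4662 0.0683 0.1207] zaxis [ 0.32  0.13 -0.94]
shift [ 0.0312 -0.0379  0.0971] turn [ 0.1 -0.1 -0.1] |d| 0.109 |w| 0.2
t 1.65 pos [0.4484 0.1017 0.2227] F [ 0.1 -0.5  0.7] goal [0.4902 0.0782 0.0807] zaxis [ 0.32  0.13 -0.94]
shift [ 0.0204 -0.038   0.1435] turn [ 0.1 -0.1 -0.1] |d| 0.15 |w| 0.2
```

```bash
python3 -m creep '[[[0.031,-0.038,0.097],[0,0,0],0],[[0.031,-0.038,0.097],[0,0,0],0],[[0.020,-0.038,0.12],[0,0,0],0],[[0.020,-0.038,0.12],[0,0,0],0]]'
python3 -m creep '[[[0,0,0],[0,0,0],0],[[0,0,0],[0,0,0],0]]'
python3 g.py -.087 .056 20
```

```text
time: 2.15
position: [0.482, 0.074, 0.0996]
ee_rot: [179.7, 19.5, -157.9]
wrist_force: [0.0, -0.3, 0.8]
width: -0.0002
grasp_force: 0.0
time: 2.4
position: [0.4843, 0.0756, 0.1053]
ee_rot: [179.9, 20.2, -157.7]
wrist_force: [-0.8, -0.1, 0.2]
width: -0.0
grasp_force: 0.0
t 2.4 pos [0.4843 0.0756 0.1053] F [-0.8 -0.1  0.2] goal [0.4967 0.0809 0.0767] zaxis [ 0.32  0.13 -0.94]
shift [-0.0028  0.0001  0.0315] turn [ 0.1  0.2 -0.1] |d| 0.032 |w| 0.2
```

```bash
python3 -m creep '[[[-0.001,0,0.010],[0,0,0],0],[[-0.003,0,0.020],[0,0,0],0],[[-0.003,0,0.032],[0,0,0],0],[[-0.003,0,0.032],[0,0,0],0],[[-0.003,0,0.032],[0,0,0],0]]'
python3 g.py -.087 .036 20
```

```text
time: 3.02
position: [0.4968, 0.0804, 0.0755]
ee_rot: [179.9, 20.1, -157.7]
wrist_force: [0.3, -0.5, 0.1]
width: 0.0
grasp_force: 0.0
t 3.02 pos [0.4968 0.0804 0.0755] F [ 0.3 -0.5  0.1] goal [0.4967 0.0809 0.0567] zaxis [ 0.32  0.13 -0.94]
shift [0.0064 0.0005 0.0177] turn [ 0.1  0.1 -0.1] |d| 0.019 |w| 0.2
```

```bash
python3 -m creep '[[[0.002,0,0.005],[0,0,0],0],[[0.003,0,0.010],[0,0,0],0],[[0.005,0,0.014],[0,0,0],0],[[0.006,0,0.018],[0,0,0],0],[[0.006,0,0.018],[0,0,0],0]]'
python3 - <<'E'
from h import *
s=readout.observe(); f=optics.grab_frame("wrist"); save("w2",f["color"])
f=optics.grab_frame("side"); save("s2",cv2.resize(f["color"][160:300,150:330],None,fx=3,fy=3))
E
```

```text
time: 3.65
position: [0.4998, 0.0805, 0.0614]
ee_rot: [179.7, 19.3, -157.8]
wrist_force: [-2.8, 0.4, 2.7]
width: 0.0002
grasp_force: 1.7
```

View pics/w2.png

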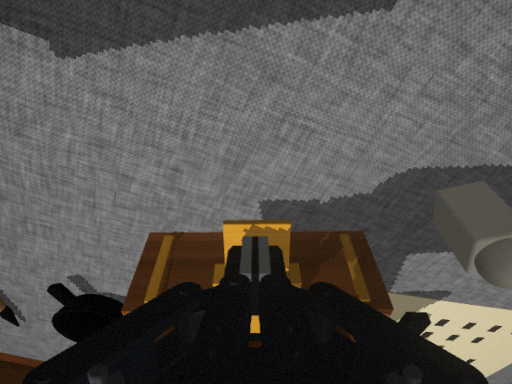

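The fingertips rest on the tab plate (plate edge at row 222, tips at (256,250)), centred on it, and the lid is still shut. The force says the tab is part-way down, so I press deeper and ease back slightly.

```bash
python3 -m creep '[[[0.004,0,0.003],[0,0,0],0],[[0.006,0,0.006],[0,0,0],0],[[0.007,0,0.009],[0,0,0],0],[[0.007,0,0.009],[0,0,0],0]]'
python3 - <<'E'
from h import *
f=optics.grab_frame("wrist"); P=cloud(f,readout.observe()); save("w3",f["color"])
f=optics.grab_frame("top"); P=cloud(f); print("lid z top view",P[165:185:5,205:235:6,2].round(3)); save("t3",cv2.resize(f["color"][130:230,170:290],None,fx=4,fy=4))
E
```

```text
time: 4.25
position: [0.5002, 0.08, 0.0586]
ee_rot: [179.5, 19.1, -157.9]
wrist_force: [-16.7, -1.7, 36.9]
width: -0.0
grasp_force: 19.8
lid z top view [[0.098 0.102 0.109 0.122 0.122]
 [0.112 0.114 0.13  0.131 0.142]
 [0.125 0.133 0.14  0.142 0.15 ]
 [0.14  0.147 0.146 0.03  0.03 ]]
```

The tab bottomed and the lid sprang up, with its surface rising to 0.15 m. Now I withdraw along the tool axis.

```bash
python3 -m creep '[[[0.0,0,-0.015],[0,0,0],0],[[0.002,0,-0.03],[0,0,0],0],[[0.01,0,-0.06],[0,0,0],0],[[0.015,0,-0.08],[0,0,0],0],[[0.015,0,-0.08],[0,0,0],0]]'
python3 -m creep '[[[0,0,0],[0,0,0],0],[[0,0,0],[0,0,0],0],[[0,0,0],[0,0,0],0]]'
python3 - <<'E'
from h import *
s=readout.observe(); f=optics.grab_frame("wrist"); save("w4",f["color"]); print(s["ee_rot"])
g=optics.grab_frame("top"); P=cloud(g); Rb=R.from_euler('z',22.4,degrees=True); Q=Rb.inv().apply(P.reshape(-1,3)-[.5841,.1169,0])
m=(abs(Q[:,1])<.07)&(Q[:,0]>-.04)&(Q[:,0]<.055)&(Q[:,2]>.07)&(Q[:,2]<.17)
a=np.polyfit(Q[m,0],Q[m,2],1); print("lid angle",-np.arctan(a[0]),m.sum(),"z at x=60",np.polyval(a,.06),"edge x",Q[m,0].min(),Q[m,2].max())
E
python3 g.py -.08 .122 20;python3 g.py .0 .125 20
```

```text
time: 4.97
position: [0.4633, 0.0639, 0.1279]
ee_rot: [179.6, 19.0, -157.9]
wrist_force: [0.4, 0.5, 0.6]
width: -0.0002
grasp_force: 0.0
time: 5.35
position: [0.4627, 0.0637, 0.1264]
ee_rot: [179.6, 18.8, -157.9]
wrist_force: [0.5, 1.4, 0.8]
width: -0.0002
grasp_force: 0.0
[ 179.59827878   18.76891908 -157.9181916 ]
lid angle 0.7093248689245408 1112 z at x=60 0.07620031199970259 edge x -0.030086995485148725 0.15366631980320286
t 5.45 pos [0.4627 0.0637 0.1266] F [-0.4 -0.1 -1.1] goal [0.5032 0.0835 0.1427] zaxis [ 0.32  0.13 -0.94]
shift [-0.0478  0.0032 -0.0007] turn [ 0.3 -1.2 -0.3] |d| 0.048 |w| 1.3
t 5.45 pos [0.4627 0.0637 0.1266] F [-0.4 -0.1 -1.1] goal [0.5771 0.114  0.1457] zaxis [ 0.32  0.13 -0.94]
shift [-0.1245  0.0035  0.0222] turn [ 0.3 -1.2 -0.3] |d| 0.126 |w| 1.3
```

View pics/w4.png

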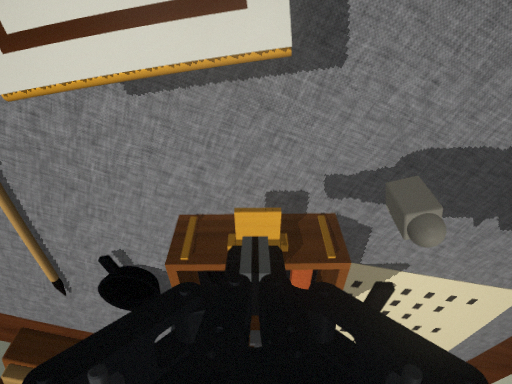

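The hand is clear and the lid stands free at about 0.72 rad. The tab plate at (258,224) is level again and the front is unobstructed. Now I push the lid's edge up and back.

```bash
python3 -m creep '[[[-0.024,0.003,-0.001],[0,0,0],0],[[-0.048,0.003,-0.001],[0,0,0],0],[[-0.074,0.003,0.007],[0,0,0],0],[[-0.1,0.003,0.015],[0,0,0],0],[[-0.124,0.003,0.022],[0,0,0],0]]'
python3 g.py .05 .127 20; python3 g.py .07 .128 20
```

```text
time: 6.08
position: [0.5774, 0.114, 0.1459]
ee_rot: [179.6, 18.8, -157.9]
wrist_force: [-26.2, -8.9, 43.3]
width: 0.0004
grasp_force: 0.2
t 6.08 pos [0.5774 0.114  0.1459] F [-26.2  -8.9  43.3] goal [0.6234 0.1331 0.1477] zaxis [ 0.32  0.13 -0.94]
shift [-0.0477  0.0003  0.0143] turn [ 0.3 -1.2 -0.3] |d| 0.05 |w| 1.3
t 6.08 pos [0.5774 0.114  0.1459] F [-26.2  -8.9  43.3] goal [0.6419 0.1407 0.1487] zaxis [ 0.32  0.13 -0.94]
shift [-0.067   0.0003  0.0198] turn [ 0.3 -1.2 -0.3] |d| 0.07 |w| 1.3
```

Run:
```python
from h import *
g=optics.grab_frame("side"); save("s5",cv2.resize(g["color"][150:290,150:330],None,fx=4,fy=4,interpolation=cv2.INTER_CUBIC))
f=optics.grab_frame("top"); P=cloud(f); print(P[170,205:240:5].round(3)); s=readout.observe(); print(s["wrist_force"],s["moment"],s["time"])
```

```text
[[0.58  0.15  0.174]
 [0.561 0.123 0.299]
 [0.536 0.095 0.461]
 [0.537 0.085 0.453]
 [0.554 0.081 0.345]
 [0.559 0.071 0.313]
 [0.573 0.062 0.225]]
[ 0.00279507 -0.19830907 -0.59550303] [-0.19601248  0.32786112  0.00199273] 6.175
```

View pics/s5.png

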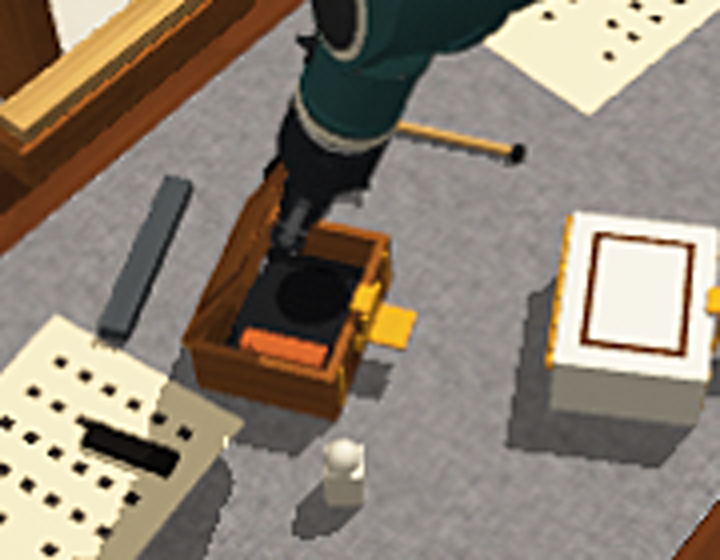

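The side view shows the lid raised near upright, with the fingers against its underside at crop (290,240). The box and bystanders are in place, and the force spike has passed. I continue more slowly.

```bash
python3 -m creep '[[[-0.009,0,0.003],[0,0,0],0],[[-0.018,0,0.006],[0,0,0],0],[[-0.027,0,0.009],[0,0,0],0],[[-0.036,0,0.012],[0,0,0],0],[[-0.044,0,0.014],[0,0,0],0]]'
python3 g.py .07 .128 20
```

```text
time: 6.8
position: [0.6198, 0.1313, 0.1467]
ee_rot: [179.6, 18.8, -157.9]
wrist_force: [-0.6, 0.1, -0.7]
width: 0.0002
grasp_force: 0.1
t 6.8 pos [0.6198 0.1313 0.1467] F [-0.6  0.1 -0.7] goal [0.6419 0.1407 0.1487] zaxis [ 0.32  0.13 -0.94]
shift [-0.0234  0.0004  0.0058] turn [ 0.3 -1.2 -0.3] |d| 0.024 |w| 1.3
```

```bash
python3 -m creep '[[[-0.008,0,0.002],[0,0,0],0],[[-0.016,0,0.004],[0,0,0],0],[[-0.023,0,0.006],[0,0,0],0],[[-0.023,0,0.006],[0,0,0],0]]'
python3 - <<'E'
from h import *
g=optics.grab_frame("side"); save("s6",cv2.resize(g["color"][150:290,150:330],None,fx=4,fy=4,interpolation=cv2.INTER_CUBIC))
E
```

```text
time: 7.3
position: [0.642, 0.1404, 0.1489]
ee_rot: [179.6, 18.8, -157.9]
wrist_force: [-0.3, -0.0, 0.2]
width: 0.0001
grasp_force: 0.0
```

View pics/s6.png

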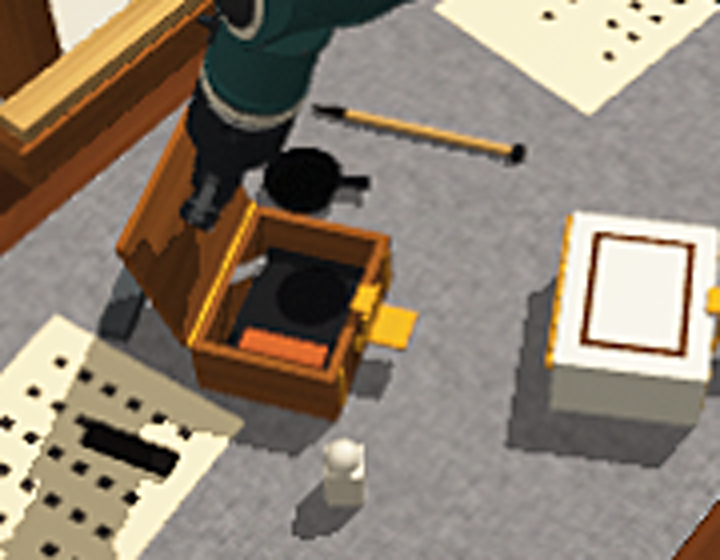

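The lid has fallen back past vertical, and all bystanders are in place. Now I retreat horizontally back, then up, and measure the lid angle.

```bash
python3 -m creep '[[[0.025,0,-0.012],[0,0,0],0],[[0.06,0,-0.03],[0,0,0],0],[[0.1,0,-0.06],[0,0,0],0],[[0.13,0,-0.1],[0,0,0],0],[[0.15,0,-0.13],[0,0,0],0]]'
python3 -m creep '[[[0,0,0],[0,0,0],0],[[0,0,0],[0,0,0],0],[[0,0,0],[0,0,0],0],[[0,0,0],[0,0,0],0]]'
python3 - <<'E'
from h import *
Rb=R.from_euler('z',22.4,degrees=True)
for n in("side","top"):
    g=optics.grab_frame(n); P=cloud(g); Q=Rb.inv().apply(P.reshape(-1,3)-[.5841,.1169,0])
    m=(abs(Q[:,1])<.065)&(Q[:,0]>.05)&(Q[:,0]<.13)&(Q[:,2]>.075)&(Q[:,2]<.16)
    if m.sum()>50: a=np.polyfit(Q[m,2],Q[m,0],1); print(n,m.sum(),"lid angle",np.pi/2+np.arctan(a[0]),"x at z=60",np.polyval(a,.06),"max z",Q[(abs(Q[:,1])<.065)&(Q[:,0]>.05)&(Q[:,0]<.13)][:,2].max())
save("t7",cv2.resize(g["color"][100:290,80:330],None,fx=3,fy=3,interpolation=cv2.INTER_CUBIC)); print(readout.observe()["wrist_force"])
E
```

```text
time: 7.98
position: [0.4695, 0.069, 0.2235]
ee_rot: [179.5, 18.8, -158.0]
wrist_force: [-0.3, -0.0, 1.9]
width: -0.0001
grasp_force: 0.0
time: 8.48
position: [0.4717, 0.0698, 0.2229]
ee_rot: [179.7, 18.7, -157.9]
wrist_force: [0.0, 0.0, 0.5]
width: 0.0006
grasp_force: 0.0
side 650 lid angle 1.9018765410358023 x at z=60 0.05670949289910607 max z 0.17963688479037707
top 690 lid angle 1.9034690695364995 x at z=60 0.05788255067613817 max z 0.18166823186875922
[-0.03703461 -0.24837757  0.61174762]
```

View pics/t7.png

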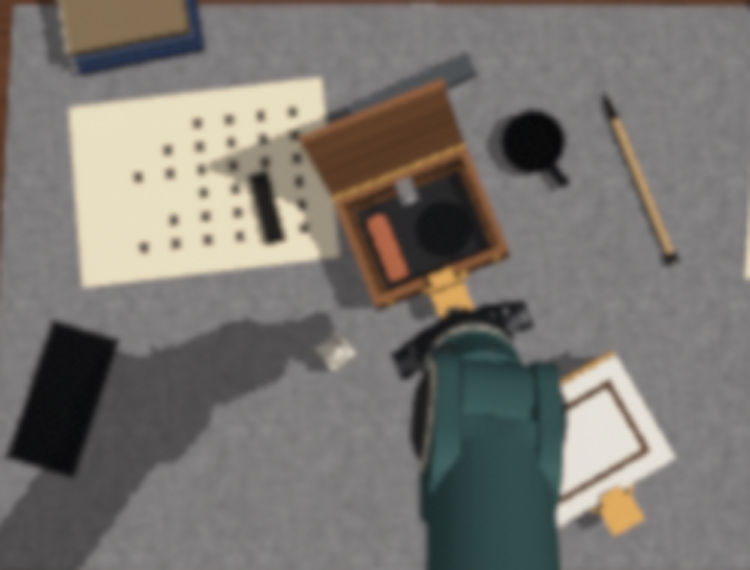

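The lid angle measures 1.90 rad in both views. The box is where it was, the hand is clear and all bystanders are in place, so I hand in.

```bash
python3 -c "
from rig import env; print(env.sign_off())"
```

```text
the job is handed in; nothing more can be done
None
```

I handed the job in with the lid resting open at 1.90 rad, the tab sprung back, and the box and bystanders where they stood. The wrist force spiked briefly to about 50 N during the lid push, the cause is unknown, and the sign-off returned no verdict.

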